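# Scan a sample tube in, then vortex it by hand

## Robot

A 6-joint arm with a two-finger parallel gripper is mounted at the origin on the work surface. World frame = base frame: x ahead of the robot, y to its left, z up, the work surface at z = 0. Lengths are in mm, angles in rad, forces in N, time in s.
With the tool pointing down it reaches from about 425 to 1125 mm from the base axis. Payload 14.9 kg.
Tool frame: the origin (TCP) lies between the finger pads; the fingertips stand 11 mm ahead of it and the grasp point (between the pads) lies 8 mm behind it; y points along the fingers, x is the direction in which the jaws open and shut, and the axes are right-handed (so a half turn about y gives the same grasp; the last joint's range is limited). The gripper opens to 91 mm and grips with 3 to 60 N. Pads are 32 mm wide; open, the fingers measure 118 mm over their backs; the gripper's body (76 mm by 178 mm) begins 60 mm behind the grasp point.
Start: joints at [1.25, 0.379, 1.734, -0, 1.028, -0.033], TCP at [198.697, 671.221, 224.932] pointing down, gripper open.
Joint ranges: [-2.77, 2.77], [-0.74, 2.19], [0, 2.66], [-1.06, 4.2], [0.31, 2.87], [-3.08, 3.08]. Speed limits (rad/s): [1.89, 1.89, 2.39, 3.14, 3.14, 3.14].

## Interface

Orientations are given as a unit quaternion [w, x, y, z].
In Python, from workcell import arm, optics gives the robot as it stands. Calls block until the motion is done:
- arm.move_pose(position, orientation): joint-space move of the TCP to a pose.
- arm.move_straight(position, max_speed=150, orientation=None, max_force=None): straight line of the TCP; orientation=None keeps the orientation; max_speed is the mean speed in mm/s. With max_force (N) it stops when the force on the tool has changed by that much, and returns True; else False.
- arm.goto_joints(angles): joint-space move.
- arm.grip(opening): finger opening in mm; the grip force is fixed at half the most; returns when the fingers have stopped.
- arm.sleep(seconds).
- arm.inverse_kinematics(position, orientation): joint angles nearest the present ones, or None.
- arm.sense(): the state.
- optics.grab_frame(name): name is "scene" or "top" or "wrist"; returns a dict with "image" (400x640x3 uint8, blue, green, red), "fx", "fy", "cx", "cy" (pixels), "R" (3x3) and "t" (3): a world point X has camera coordinates R X + t. Camera axes: x right, y down, z forward; pixel columns grow to the right and rows downward; lengths in mm; the calibration is good to about 2 mm. A picture is of the moment at which its call begins. There is no depth.
A pose or a line that the arm cannot do raises arm.PlanningError and nothing moves.
- arm.finish_job(): hands the job in, once; it reports no verdict.
The state is a dict: "clock": time; "qpos": joint angles; "joint_vel": joint speeds; "tau": joint torques, N m; "ee_pos": TCP position; "eef_rot": TCP orientation; "force": force on the tool from outside, world axes, zero at the start; "wrist_torque": the same for the moment, N m; "finger_gap": finger opening in mm.
Only numpy, scipy, OpenCV 4.12 (cv2) and the standard library are available. Lean on these libraries where they do the work, as an engineer would, in place of code of your own. Each camera call takes 0.05 s, during which the arm holds its last target. There are 200 camera calls.

## Task

Take the one labelled 50 mL tube out of the foam rack and hold it upright and still in front of the bar-code reader's window for at least half a second, with its label turned to face the window squarely, to book the sample in. Then bring it to the vortex mixer and press it straight down, upright, tip first into the rubber cup, so that the sprung cup is pushed most of the way down, firmly but without forcing it. Keep gripping the tube and finish while still holding it pressed down there, and leave the other two tubes, the beaker and the weigh boat alone.

Things in the scene. Friction and masses are not known exactly. Their poses are not given: they have to be found in the camera images.
- sample_center (a point): centre (half-way up) of the sample tube: a loose 50 mL screw-cap centrifuge tube of translucent plastic, 117 mm tall, the only one of three with a paper label. Body 28.5 mm across, lowest 16 mm a cone down to an 8 mm flat tip. 35 to 70 g. z runs up from tip to cap, x points out of the label. It starts upright in a far-row well of the rack, tip 5 mm above the bench, 1 mm play.
- sample_cap (a point): middle of the sample tube's purple ribbed cap, 34 mm across and 16 mm high, 50.5 mm above the tube's centre: grip the tube here from above. The nearest other tube is 76 mm away, centre to centre. The tube must rise 50 mm to clear the rack. Axes as for the tube's centre.
- sample_label (a point): middle of the label's face, on the tube's side, 14.8 mm from its axis, 78 mm above the tip, 31 mm below the cap's middle: white paper with upright black bars, 34 mm tall, over about 150 degrees of the tube. x points straight out of the label, z up the tube. At the start it faces away from the robot, up to 60 degrees to either side.
- sample_tip (a point): middle of the sample tube's bottom tip, on the axis 58.5 mm below its centre; z up the tube.
- scanner_window (a point): middle of the bar-code reader's window, 100 mm above the bench; a fixed grey block on a black foot at the robot's left, 142 mm tall, 74 mm wide, its window looking to the robot's right within 20 degrees. -x points straight out of the window, z up. Reads a label 35 to 130 mm before it, within 30 mm of its middle sideways and in height, at most 0.4 rad off square, for 0.5 s.
- mixer: touch vortex mixer, a heavy fixed white casting 150 x 118 mm, 84 mm tall, control panel to the robot, with a black rubber cup head on top of it; origin under its centre on the bench, z up. The head is straight above the origin.
- mixer_cup (a point): centre of the cup head's rim, 116 mm above the bench when up; it sinks with the head. The black rubber cup is a funnel, 47 mm across outside and about 36 mm across inside at the rim, narrowing downwards to fit the tube's cone; a tube pushed home in it has its tip 19 mm below this point.
- mixer_head (a joint): how far the cup head is pressed down, m: 0 up (start), 0.008 fully down. A spring pushes it up: 5 N to start it, 9.5 N at 5 mm, 12 N at 8 mm, where it meets a rubber stop. Pushing with over 50 N is forcing it. The head counts as pressed beyond 0.005.
- rack: fixed white foam tube rack, 84 x 200 mm and 55 mm tall, wells 50 mm deep in two rows of five, 38 mm apart; origin under its centre on the bench. The far row (its +x side, 19 mm from the middle line) holds the three tubes, in its middle and two end wells, in any order; the other wells are empty.
- spare_a_center (a point): centre of a second tube like the sample but with no label, in the rack: leave alone.
- spare_b_center (a point): centre of a third tube like the sample but with no label, in the rack: leave alone.
- beaker: loose translucent plastic beaker 72 mm across and 80 mm tall, beyond the mixer; origin under its centre: leave alone.
- boat: loose white square weigh boat about 130 mm wide and 26 mm high with bits of plant in it, beyond the rack; origin under its centre: leave alone.
Not all that is in view belongs to the job. There is more than one size of the mixer; the job needs the middle-sized. What is shaped like the part that bears sample_center but red is not meant.

How it is judged:
By the outcome, as a careful person would: the job done as asked, in the order asked, and still so for the second after the job is handed in, while the arm keeps its last pose, push and grip.
It also fails if it takes over 61 s, if anything falls off the work surface, if the arm or the gripper's body presses on something with over 40 N, if the wrist force passes 120 N, or if a joint passes its speed limit or range.

## Working session

There is one attempt and no reset: what is moved stays moved. The work goes in short steps, each a Python script; the robot and the scene stay as the last script left them, time stands still between calls to the robot, and variables do not carry over. Pictures are saved under pics/ and viewed, about 8 in all and at most 12, crops included, and the job is handed in when it is done.

```bash
mkdir -p pics; ls; python3 - <<'E'
from workcell import arm, optics
import cv2, numpy as np
for n in ("scene","top"):
    f=optics.grab_frame(n); cv2.imwrite(f"pics/{n}0.png",f["image"]); np.save(f"{n}0.npy",f,allow_pickle=True)
    print(n,f["fx"],f["cx"],f["cy"],np.round(-f["R"].T@f["t"]),np.round(f["R"],2).tolist())
s=arm.sense(); print(s["clock"],s["eef_rot"],s["finger_gap"])
E
```

```text
pics
scene 429.68822017303 317.3755982403678 200.5333602167584 [1396.  185.  801.] [[-0.21, 0.98, -0.01], [0.63, 0.12, -0.77], [-0.75, -0.17, -0.64]]
top 370.1149194726352 321.0561427318636 197.0807167495348 [ 431.   10. 1033.] [[-0.01, -1.0, -0.02], [-0.99, 0.02, -0.13], [0.13, 0.02, -0.99]]
0.1 [-0.56633196  0.56673101  0.42285106 -0.42341592] 91.18568211329686
```

View pics/scene0.png

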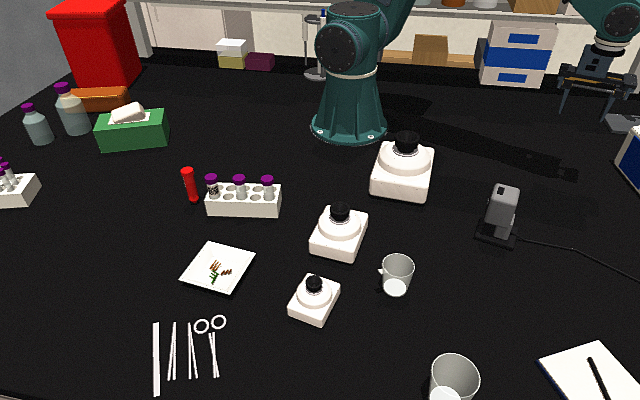

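View pics/top0.png

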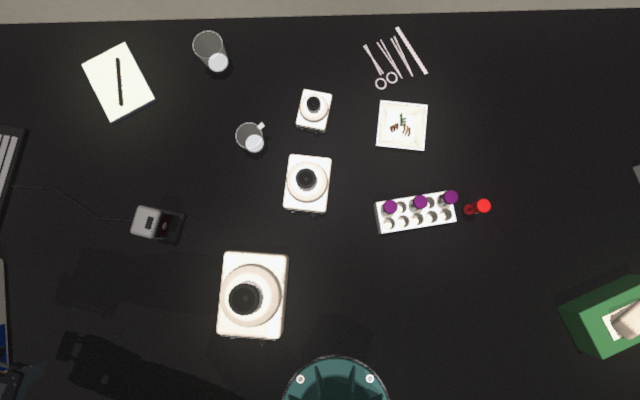

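The labelled tube is the leftmost one in the scene view (cap at 211,178), which is top-view cap (451,197), next to the red tube. The middle-sized mixer is at top (307,182), and the reader is at top (155,222). Next I'll measure these.

```bash
cat > h.py <<'E'
import numpy as np, cv2
from scipy.spatial.transform import Rotation as Ro
def K(f): return np.array([[f["fx"],0,f["cx"]],[0,f["fy"],f["cy"]],[0,0,1]])
def ray(f,p):
    d=f["R"].T@np.linalg.solve(K(f),[p[0],p[1],1.]); return -f["R"].T@f["t"],d/np.linalg.norm(d)
def onplane(f,p,z):
    c,d=ray(f,p); return c+d*(z-c[2])/d[2]
def proj(f,X):
    q=K(f)@(f["R"]@np.asarray(X,float)+f["t"]); return q[:2]/q[2]
def blobs(mask,amin=15):
    n,l,s,c=cv2.connectedComponentsWithStats(mask.astype(np.uint8)); return [(s[i],c[i],l==i) for i in range(1,n) if s[i][4]>=amin]
def purple(im):
    h=cv2.cvtColor(im,cv2.COLOR_BGR2HSV); return (h[...,0]>130)&(h[...,0]<165)&(h[...,1]>100)&(h[...,2]>40)
def tri(f1,p1,f2,p2):
    (a,u),(b,v)=ray(f1,p1),ray(f2,p2); s=np.linalg.lstsq(np.c_[u,-v],b-a,rcond=None)[0]
    P,Q=a+s[0]*u,b+s[1]*v; return (P+Q)/2,np.linalg.norm(P-Q)
def quat(ang):
    "tool pointing down (y=-z world), jaw axis x at world angle ang; wxyz"
    x=np.array([np.cos(ang),np.sin(ang),0]);y=np.array([0,0,-1.]);q=Ro.from_matrix(np.c_[x,y,np.cross(x,y)]).as_quat(); return q[[3,0,1,2]]
E
python3 - <<'E'
from h import *
T=np.load("top0.npy",allow_pickle=True).item(); S=np.load("scene0.npy",allow_pickle=True).item()
print(Ro.from_quat([0.56673101,0.42285106,-0.42341592,-0.56633196]).as_matrix().round(2))
for n,f in(("T",T),("S",S)):
    for s,c,_ in blobs(purple(f["image"])): print(n,c.round(1),s,onplane(f,c,117).round(1))
# mixer: white block & dark head in top
g=cv2.cvtColor(T["image"],cv2.COLOR_BGR2GRAY)
def rect(roi,th,z):
    x0,y0,x1,y1=roi; m=np.zeros(g.shape,bool); m[y0:y1,x0:x1]=th(g[y0:y1,x0:x1])
    b=max(blobs(m),key=lambda b:b[0][4]); cs=cv2.findContours(b[2].astype(np.uint8),cv2.RETR_EXTERNAL,cv2.CHAIN_APPROX_NONE)[0]
    r=cv2.minAreaRect(cs[0]); P=np.array([onplane(T,p,z) for p in cv2.boxPoints(r)]); print(roi,r,P.round(0)[:,:2].tolist(),P.mean(0).round(1),np.linalg.norm(np.diff(P,axis=0),axis=1).round(0)); return P
rect((275,145,340,220),lambda a:a>120,84)
rect((290,165,325,197),lambda a:a<60,114)
rect((365,180,462,240),lambda a:a>130,55)
rect((128,200,165,245),lambda a:a>60,142)
a=cv2.resize(S["image"][160:220,180:285],None,fx=7,fy=7,interpolation=cv2.INTER_CUBIC)
b=cv2.resize(T["image"][195:250,120:195],None,fx=5,fy=5,interpolation=cv2.INTER_CUBIC); c=cv2.resize(T["image"][160:205,285:330],None,fx=6,fy=6)
W=np.zeros((700,740,3),np.uint8); W[:420,:735]=a; W[425:700,:375]=b; W[425:695,380:650]=c
cv2.imwrite("pics/crops.png",W[:600])
cv2.imwrite("pics/crops.png",cv2.resize(W,None,fx=.85,fy=.85))
E
```

```text
[[ 0.28 -0.   -0.96]
 [ 0.96 -0.    0.28]
 [-0.   -1.    0.  ]]
T [450.8 196.5] [444 190  15  14 167] [ 549.3 -295.4  117. ]
T [419.8 201.5] [413 195  15  14 145] [ 537.9 -218.3  117. ]
T [389.8 206.3] [384 199  13  15 136] [ 527.2 -143.8  117. ]
S [246.8  57.9] [245  54   7  10  17] [-271.  -475.8  117. ]
S [60.8 87.1] [ 53  81  16  13 153] [  120.5 -1071.    117. ]
S [ 26.7 107.1] [ 20 102  14  11 102] [  283.8 -1083.3   117. ]
S [  2.9 165.7] [  0 156   9  20  92] [ 606.1 -894.8  117. ]
S [210.4 178.1] [204 173  14  12 128] [ 551.7 -294.2  117. ]
S [238.5 178.7] [232 174  14  11 123] [ 540.3 -218.9  117. ]
S [266.7 179.5] [260 174  14  12 125] [ 529.4 -143.7  117. ]
(275, 145, 340, 220) ((306.6280517578125, 182.84756469726562), (44.28304672241211, 56.09922409057617), 6.34019136428833) [[530.0, 130.0], [677.0, 113.0], [662.0, -2.0], [516.0, 16.0]] [596.3  64.1  84. ] [148. 117. 148.]
(290, 165, 325, 197) ((305.0, 178.0), (14.0, 14.0), 90.0) [[621.0, 84.0], [620.0, 48.0], [585.0, 49.0], [585.0, 84.0]] [602.9  66.4 114. ] [35. 36. 35.]
(365, 180, 462, 240) ((415.6572265625, 211.47467041015625), (32.5471076965332, 77.57803344726562), 80.83765411376953) [[547.0, -115.0], [577.0, -319.0], [491.0, -327.0], [462.0, -126.0]] [ 519.2 -221.5   55. ] [206.  86. 204.]
(128, 200, 165, 245) ((144.9633331298828, 221.28900146484375), (24.807701110839844, 31.22513771057129), 16.699243545532227) [[471.0, 493.0], [543.0, 475.0], [525.0, 416.0], [453.0, 435.0]] [497.8 454.8 142. ] [75. 62. 75.]
```

View pics/crops.png

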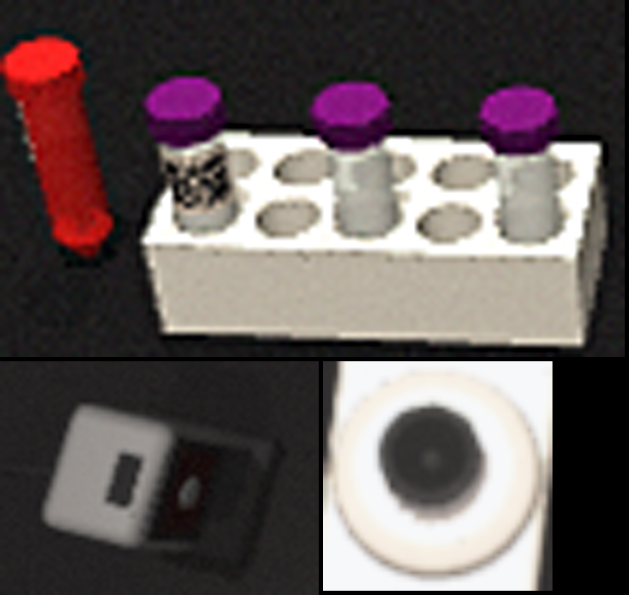

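The label faces the scene camera and is turned slightly towards −y. The caps agree between the two views to about 2 mm, and the mixer (148x117) and reader (75 wide) sizes match. On the way I'll look at the mixer and the sample with the wrist camera.

```bash
python3 - <<'E'
from h import *
from workcell import arm, optics
a=np.radians(8.3); q=quat(a)
def shot(n):
    f=optics.grab_frame("wrist"); np.save(n+".npy",f,allow_pickle=True); cv2.imwrite(f"pics/{n}.png",f["image"]); s=arm.sense()
    R=Ro.from_quat(np.array(s["eef_rot"])[[1,2,3,0]]).as_matrix(); C=-f["R"].T@f["t"]
    print(n,s["clock"],"cam in tool",(R.T@(C-s["ee_pos"])).round(1),"axis in tool",(R.T@f["R"][2]).round(2),f["fx"],np.round(s["qpos"],2)); return f
arm.move_pose([560,66,300],q); f1=shot("w_mix"); print(proj(f1,[603,66,116]))
arm.move_pose([550.5,-294.8,220],q); f2=shot("w_tube"); print(proj(f2,[550.5,-294.8,122]))
print(arm.sense()["force"])
I=np.hstack([f1["image"],f2["image"]]); cv2.imwrite("pics/w.png",cv2.resize(np.vstack([f1["image"],f2["image"]]),None,fx=.75,fy=.75))
E
```

```text
w_mix 2.6667 cam in tool [  -1.1 -160.5   83.4] axis in tool [ 0.    0.96 -0.3 ] 319.4201371835669 [ 0.08  0.08  1.96  0.    1.1  -0.07]
[356.00465664 185.90233044]
w_tube 4.1 cam in tool [  -1.1 -160.4   83.3] axis in tool [ 0.    0.96 -0.3 ] 319.4201371835669 [-0.53  0.27  1.89  0.    0.98 -0.67]
[317.42540204 204.44059172]
[-0.00354586  0.33897304 -0.27617552]
```

View pics/w.png

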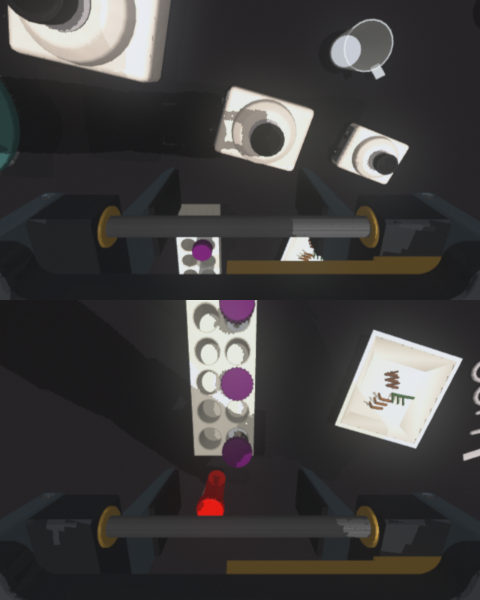

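```bash
python3 - <<'E'
from h import *
from workcell import arm, optics
f=np.load("w_mix.npy",allow_pickle=True).item(); g=cv2.cvtColor(f["image"],cv2.COLOR_BGR2GRAY)
for th in (30,45,60):
    m=np.zeros(g.shape,bool); m[140:225,300:415]=g[140:225,300:415]<th
    for s,c,l in blobs(m,300):
        if abs(c[0]-356)<20: P=[onplane(f,(x,y),116) for x,y in ((s[0],c[1]),(s[0]+s[2],c[1]),(c[0],s[1]),(c[0],s[1]+s[3]))]; print(th,s,c.round(1),onplane(f,c,116).round(1),np.linalg.norm(P[1]-P[0]).round(),np.linalg.norm(P[3]-P[2]).round())
f=np.load("w_tube.npy",allow_pickle=True).item()
for s,c,l in blobs(purple(f["image"]),200): print(s,c.round(1),onplane(f,c,120).round(1))
E
python3 - <<'E'
from h import *
f=np.load("w_mix.npy",allow_pickle=True).item()
cv2.imwrite("pics/cup.png",cv2.resize(f["image"][130:240,290:420],None,fx=5,fy=5,interpolation=cv2.INTER_CUBIC))
E
```

```text
60 [334 166  28  41 767] [347.9 188.4] [594.6  61.9 116. ] 31.0 47.0
[ 293    0   46   28 1009] [316.   11.2] [ 528.1 -150.4  120. ]
[ 295   91   42   43 1354] [315.6 111.7] [ 538.  -219.7  120. ]
[ 297  187   39   37 1131] [316.  204.7] [ 549.4 -295.9  120. ]
```

View pics/cup.png

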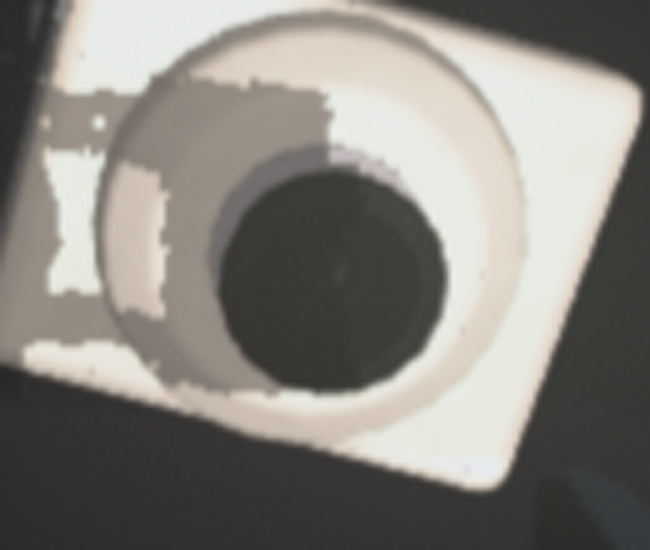

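The cup's outer rim circle spans crop x 220–447 and y 168–394. That puts its centre at pixel (356,186), which matches (603,66,116), with the right diameter of about 47 mm. Next I'll grip and lift the sample, then photograph the label.

```bash
python3 - <<'E'
from h import *
from workcell import arm, optics
a=np.radians(8.3); q=quat(a); x,y=549.8,-295.4
print(arm.move_straight([x,y,106],max_speed=80,orientation=q,max_force=15))
arm.grip(20); s=arm.sense(); print(s["finger_gap"],s["force"],s["ee_pos"],s["clock"])
if s["finger_gap"]>25:
    arm.move_straight([x,y,185],max_speed=80)
    s=arm.sense(); print(s["finger_gap"],s["force"],s["clock"])
    for ang in (8.3,35):
        # bring nearer the scene camera, well clear
        arm.move_pose([700,-60,290],quat(np.radians(ang)))
        f=optics.grab_frame("scene"); np.save(f"sc{int(ang)}.npy",f,allow_pickle=True); p=proj(f,[700,-60,298]); print(ang,p,arm.sense()["clock"])
        u,v=p.astype(int); cv2.imwrite(f"pics/sc{int(ang)}.png",cv2.resize(f["image"][v-20:v+90,u-45:u+45],None,fx=5,fy=5,interpolation=cv2.INTER_CUBIC))
    cv2.imwrite("pics/lab.png",np.hstack([cv2.imread("pics/sc8.png"),cv2.imread("pics/sc35.png")])[:,:800])
E
```

```text
False
33.526076986793704 [-0.77451699  0.63442859  0.15473769] [ 549.78497414 -295.38915833  105.98297763] 6.5917
33.323294512201954 [-0.08382562  0.4851023  -0.79700159] 7.7333
8.3 [273.5135717 162.4572153] 8.925
35 [273.5135717 162.4572153] 9.4917
```

View pics/lab.png

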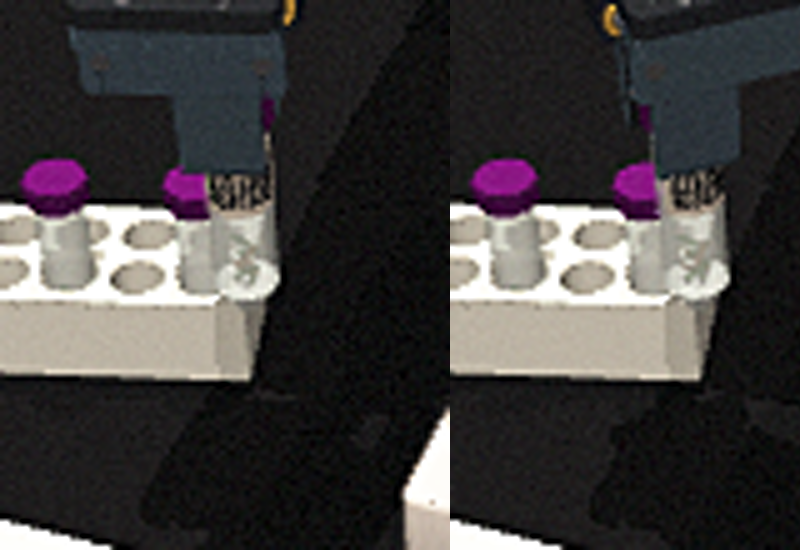

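At jaw angle 8.3°, the bars span crop x 208–272 of a tube spanning 207–275, so the label nearly faces the camera. Turning it ±70° brings each label edge to the front, which gives a sensitive measurement.

```bash
python3 - <<'E'
from h import *
from workcell import arm, optics
X=[800,-40,250]; ims=[]
for ang in (78,-62):
    arm.move_pose(X,quat(np.radians(ang))); f=optics.grab_frame("scene")
    p=proj(f,[800,-40,258-31]); e=proj(f,[800,-40,150]); print(ang,p,e,arm.sense()["clock"])
    u,v=p.astype(int); c=f["image"][v-40:v+60,u-32:u+32]; ims.append(cv2.resize(c,None,fx=6,fy=6,interpolation=cv2.INTER_CUBIC))
    np.save(f"e{ang}.npy",f,allow_pickle=True)
cv2.imwrite("pics/edges.png",np.hstack(ims))
E
```

```text
78 [271.83200963 221.38419017] [274.83114479 248.53982778] 10.2583
-62 [271.83200963 221.38419017] [274.83114479 248.53982778] 12.4
```

View pics/edges.png

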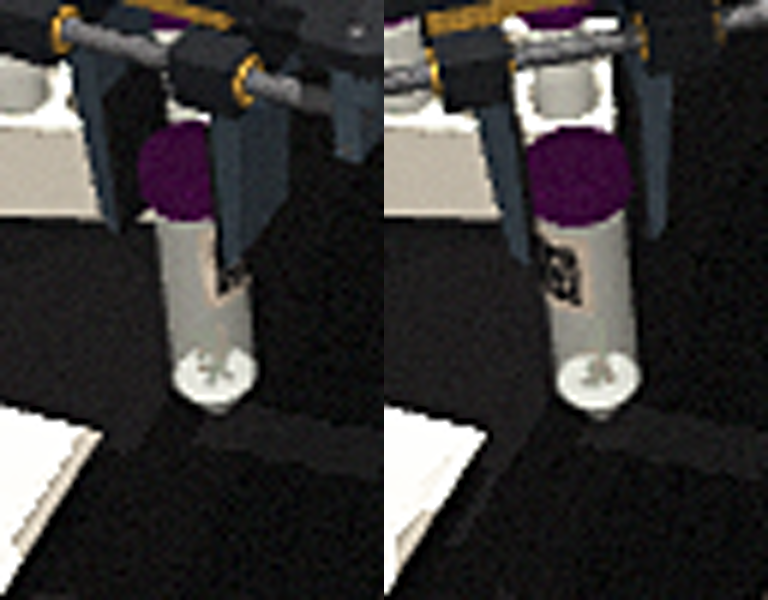

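Label edges, left image: about x 209 on axis x 206. Right image: about x 594 on axis x 588. Both edges agree on label azimuth = jaw angle + 18° (±3°). Now I'll go to the reader, whose facing direction needs a label azimuth of 76°.

```bash
python3 - <<'E'
from h import *
from workcell import arm, optics
q=quat(np.radians(76-17.7)); x,y=467.4,337.7
arm.move_straight([800,-40,310],max_speed=200)
arm.move_pose([x,y,310],q); arm.move_straight([x,y,123],max_speed=120,max_force=15); arm.sleep(1.2)
s=arm.sense(); print(s["ee_pos"],s["clock"],s["finger_gap"],s["force"],np.round(s["qpos"],2))
ims=[]
for n,X in(("scene",[475,380,95]),("top",[475,380,100])):
    f=optics.grab_frame(n); np.save(f"read_{n}.npy",f,allow_pickle=True); u,v=proj(f,X).astype(int); print(n,u,v,"win",proj(f,[489,425,100]),"top edge",proj(f,[489,425,142]),"label",proj(f,[471,352,100]))
    ims.append(cv2.resize(f["image"][max(v-50,0):v+50,max(u-65,0):u+65],(780,600),interpolation=cv2.INTER_CUBIC)[:, :])
cv2.imwrite("pics/read.png",cv2.resize(np.hstack(ims),None,fx=.512,fy=.512))
cv2.imwrite("pics/read_s.png",ims[0])
E
```

```text
[467.3832015  337.68873672 122.99026428] 17.5833 33.40420379763402 [-0.01085136  0.5146375   0.03461497] [ 0.59  0.33  2.03 -0.    0.78 -0.43]
scene 468 196 win [487.20860735 200.6176163 ] top edge [491.25260122 187.53332183] label [457.17287247 192.88577558]
top 181 230 win [164.56282056 225.59820472] top edge [156.96976756 224.63592354] label [192.91719733 232.29068706]
```

View pics/read.png

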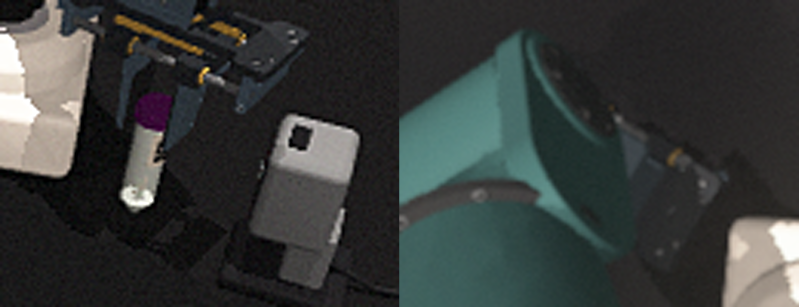

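The tube stands upright before the reader, with its label on the side towards the window (bars at crop 160,150). I'll cross-check the reader's yaw using the scene-view top edges, since the top-view figure rests on one rectangle.

```bash
python3 - <<'E'
from h import *
f=np.load("read_scene.npy",allow_pickle=True).item()
P=[onplane(f,(403+u/3.07,146+v/3.07),142) for u,v in((285,115),(272,178),(349,190),(358,128))]
for i in range(4):
    d=P[(i+1)%4]-P[i]; print(P[i].round(),np.linalg.norm(d).round(),np.degrees(np.arctan2(d[1],d[0])).round(1))
T=np.load("top0.npy",allow_pickle=True).item()
g=cv2.cvtColor(T["image"],cv2.COLOR_BGR2GRAY); m=np.zeros(g.shape,np.uint8); m[195:250,125:168]=(g[195:250,125:168]>75)*255
c=max(cv2.findContours(m,0,cv2.CHAIN_APPROX_NONE)[0],key=cv2.contourArea); W=np.array([onplane(T,p,142)[:2] for p in c[:,0].astype(float)],np.float32); print(cv2.minAreaRect(W))
E
```

```text
[470. 438. 142.] 87.0 -12.1
[554. 420. 142.] 56.0 86.2
[558. 475. 142.] 83.0 167.6
[477. 493. 142.] 56.0 -97.2
((497.65228271484375, 455.22772216796875), (60.47062301635742, 71.54269409179688), 75.28588104248047)
```

```bash
python3 - <<'E'
from h import *
T=np.load("top0.npy",allow_pickle=True).item();S=np.load("scene0.npy",allow_pickle=True).item()
def dark(f,x0,y0,x1,y1):
    g=cv2.cvtColor(f["image"],cv2.COLOR_BGR2GRAY)[y0:y1,x0:x1].astype(float); print(g.astype(int)) ; w=np.clip(110-g,0,None); Y,X=np.mgrid[y0:y1,x0:x1]; return np.array([(w*X).sum(),(w*Y).sum()])/w.sum()
a=dark(T,144,215,155,231); b=dark(S,494,185,507,197); print(a,b,tri(T,a,S,b),onplane(T,a,142),onplane(S,b,142))
E
```

```text
[[150 149 149 150 146 143 151 153 154 153 153]
 [149 151 151 139 113 108 124 131 139 145 154]
 [150 149 150 125  58  47  48  73  96 116 144]
 [149 153 147 115  54  45  43  47  45  98 141]
 [151 150 131  81  46  42  45  44  43 109 150]
 [151 150 124  58  46  44  46  46  58 117 148]
 [151 145 111  54  42  45  46  44  93 138 145]
 [151 139  94  44  44  46  46  42 109 150 140]
 [152 132  85  44  42  45  45  46 111 147 137]
 [145 112  55  45  45  47  46  83 129 145 133]
 [138  95  45  47  45  46  42 109 149 141 128]
 [133  85  46  46  44  47  48 109 150 138 123]
 [123  59  44  47  45  44  56 114 145 133 114]
 [135 110  98  72  45  42  83 130 140 126 103]
 [151 151 144 123 110 107 130 147 136 120  98]
 [153 151 152 152 151 154 146 135 130 114  91]]
[[ 46 112 127 152 168 167 171 169 165 168 181 173 110]
 [ 67 124 133 162 164  87 141 178 177 172 167 165 169]
 [ 94 117 144 161 113  19  17  27  67 139 134 165 158]
 [110 132 154 165  15  26  29  28  18  22  61 171 160]
 [127 147 160 176  21  29  29  29  28  28  98 165 158]
 [136 147 168 117  30  29  37  33  23  42 124 170 156]
 [136 153 167  17  26  28  39  33  28  54 175 163 162]
 [142 158 171  14  27  33  32  30  27  71 173 159 157]
 [144 156 163   1  10  28  27  25  36 136 164 164 162]
 [147 162 166 173 175 122   0  10  37 178 162 158 160]
 [152 166 167 163 166 171 181 173 171 164 162 157 159]
 [156 163 160 163 160 162 164 166 160 165 160 160 162]]
[148.84045512 222.55979772] [499.96023602 190.2914315 ] (array([494.44452959, 445.50328673, 140.66327536]), np.float64(0.524060940418944)) [494.3420739  445.14189061 142.        ] [496.44130228 444.69656609 142.        ]
```

The dark mark on top triangulates to (494,445,141), within 0.5 mm between views, so the reader pose stands: lateral error is a few mm and yaw 12–15°. The label was held there for more than 1.2 s. Next comes the mixer.

```bash
python3 - <<'E'
from h import *
from workcell import arm, optics
s=arm.sense(); print(s["force"],s["finger_gap"])
arm.move_straight([467.4,337.7,310],max_speed=120)
q=quat(np.radians(8.3)); arm.move_pose([603,66,310],q)
arm.move_straight([603,66,225],max_speed=100,max_force=15); arm.sleep(.3)
f0=np.array(arm.sense()["force"])
f=optics.grab_frame("scene"); np.save("pre.npy",f,allow_pickle=True); u,v=proj(f,[603,66,130]).astype(int)
print("tip pred",proj(f,[603,66,124])-[u-50,v-60],"cup",proj(f,[603,66,116])-[u-50,v-60])
cv2.imwrite("pics/pre.png",cv2.resize(f["image"][v-60:v+40,u-50:u+50],None,fx=5,fy=5,interpolation=cv2.INTER_CUBIC))
for z in (210,204,201,199,198,197,196):
    hit=arm.move_straight([603,66,z],max_speed=25,max_force=25); arm.sleep(.15); s=arm.sense(); print(z,hit,(np.array(s["force"])-f0).round(2),np.round(s["ee_pos"],2),s["clock"])
    if hit: break
print(np.round(s["wrist_torque"],2),s["finger_gap"])
E
```

```text
[-0.58503224 -0.02464219 -0.38492614] 33.589735847385555
tip pred [50.06627193 62.6288322 ] cup [50.00219539 65.12363299]
210 False [-0.   -0.46  0.22] [603.1   66.01 210.18] 22.8
204 False [-0.01  0.18  0.39] [603.06  66.   204.05] 23.3417
201 False [0.08 0.7  0.46] [603.01  65.99 201.02] 23.7583
199 False [ 0.95 -0.44  0.86] [603.07  65.95 199.05] 24.1583
198 False [0.89 0.18 2.19] [603.16  66.01 198.14] 24.5583
197 False [0.9  0.15 5.75] [603.19  66.01 197.18] 24.9583
196 False [ 0.8  -0.16  6.48] [603.17  66.01 196.18] 25.3583
[-0.21 -0.43  0.07] 33.090915838676985
```

View pics/pre.png

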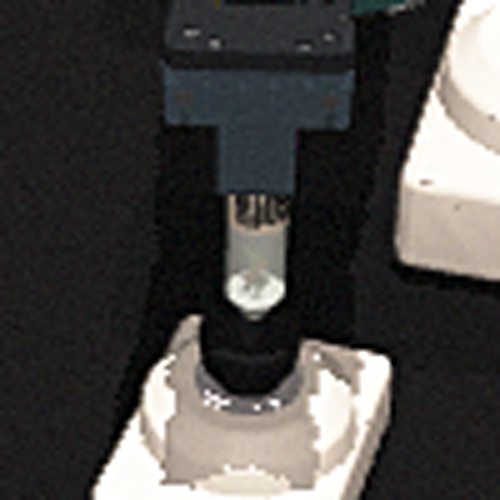

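The tube is upright and centred over the cup. Contact came at TCP 197.4 with 5.75 N, as expected from the spring. I'll press on to about 6.7 mm, or 11 N.

```bash
python3 - <<'E'
from h import *
from workcell import arm, optics
for z in (194,192.5,191.5,190.7):
    hit=arm.move_straight([603,66,z],max_speed=15,max_force=20); arm.sleep(.2); s=arm.sense(); print(z,hit,np.round(s["force"],2),np.round(s["ee_pos"],2),s["finger_gap"],s["clock"])
    if hit: break
f=optics.grab_frame("scene"); f0=np.load("pre.npy",allow_pickle=True).item(); u,v=proj(f,[603,66,130]).astype(int)
cv2.imwrite("pics/press.png",cv2.resize(np.hstack([g["image"][v-60:v+40,u-50:u+50] for g in(f0,f)]),None,fx=4,fy=4,interpolation=cv2.INTER_CUBIC))
E
```

```text
194 False [0.58 0.18 7.24] [603.24  66.02 194.32] 33.21608811732341 25.8417
192.5 False [ 0.9  -1.1   8.24] [603.27  66.01 192.89] 32.88036788340877 26.2917
191.5 False [ 1.22 -0.95  9.45] [603.33  66.03 192.01] 32.92279034296178 26.7417
190.7 False [ 0.25 -0.56  9.65] [603.37  66.01 191.26] 33.00505856913113 27.1917
```

View pics/press.png

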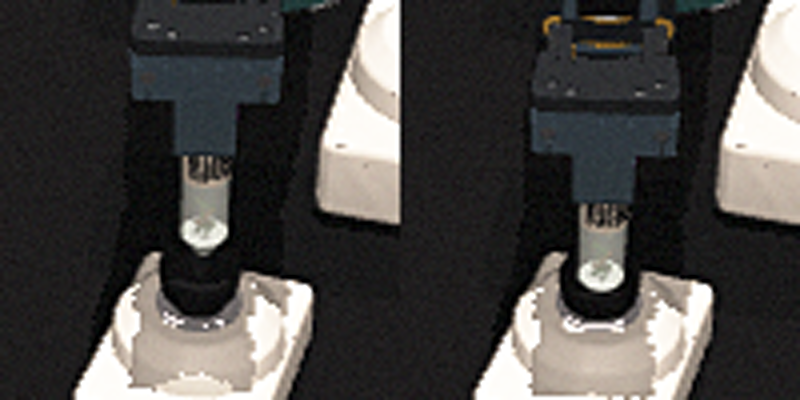

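The head is visibly lower, and force (about 10.3 N net of tube weight) and travel (about 6.2 mm) agree. I'll press about 0.7 mm more for margin, check that it is steady and hand in.

```bash
python3 - <<'E'
from h import *
from workcell import arm
arm.move_straight([603,66,189.9],max_speed=15,max_force=20); F=[]
for _ in range(6): arm.sleep(.15); s=arm.sense(); F.append(s["force"][2])
print(np.round(F,2),np.round(s["ee_pos"],2),s["finger_gap"],s["clock"])
if np.mean(F)>9.8 and np.max(F)<20: arm.finish_job(); print("done")
E
```

```text
[10.08 10.77 11.63  9.75 10.7  11.13] [603.42  66.02 190.55] 33.1598619832456 28.3917
the job is handed in; nothing more can be done
done
```

I took the labelled tube out of the rack, held it at the bar-code reader, then pressed it into the middle-sized mixer's cup. I handed the job in at about 28 s of the 61 s allowed, still gripping the tube.

- **Reader:** I held the tube still for 1.2 s, with the label about 75 mm in front of the window at 100 mm height. By my measurements the label was square to within about 5°. There is no read-out from the reader, so the read itself is not confirmed. One eyeballed outline of the reader in the scene view disagreed by about 20 mm. Triangulating the mark on top of the reader (0.5 mm between views) supported the position I used.
- **Mixer:** The tube was pressed upright, about 7 mm down from first contact. The force was steady at 10–11.6 N, plus about 0.5 N of tube weight. That fits the spring at roughly 6–7 mm of its 8 mm travel and is far below 50 N.
- **Grip and other objects:** The finger gap held at 33.2 mm after the lift, so there was no sign of the tube slipping. The arm was not sent near the other two tubes, the beaker or the weigh boat, but I did not photograph them again at the end.

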